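# Proof-pull a glued T joint

## Task

Prove the glue joint of the piece with the dark walnut upright: slide its plywood foot in under the green lips of the pull-test stand, gently, until it is fully home against the end stop. Then pull the upright straight up so that the foot bears against the lips with about 15 newtons, and keep that steady for two seconds without ever going above 24 newtons. Let it down again and leave it lying in the stand, still home; do not shift the pale piece or the loose tools.

Things in the scene. Friction and masses are not known exactly. Their poses are not given: they have to be found in the camera images.
- walnut_joint_grip (a point): Piece to test, loose, 140-280 g: dark walnut upright 24 (x) x 40 (y) x 80 mm high, glued on the middle of a pale plywood foot 100 (x) x 80 (y) x 12 mm thick. The point lies on the upright's middle axis, 62 mm above the foot's underside, 30 mm below the top; z up, x along the foot and across the 24 mm thickness. Half a turn makes no difference: either end of the foot may go in first.
- walnut_joint: The same piece; origin at the middle of the foot's underside, axes as for its grip point.
- pale_joint: A second loose piece of the same shape and size with a pale upright; not to be tested, leave it alone. Origin at the middle of the foot's underside.
- home (a point): Point of the fixed pull-test stand where the piece's grip point lies when the piece is fully home on the stand's plate, 74 mm above the bench. x: the direction in which the piece is slid in; z up.
- end_stop: Fixed steel end stop of the stand, 60 mm wide, 20 mm high above the plate. Origin at the foot of its front face, 50 mm beyond home, which the end of the foot meets when home. It is rigid: go against it slowly, over 30 N is ramming.
- stand: Fixed pull-test stand: grey metal plate 12 mm thick, 130 mm wide. Origin on the bench below home, axes as home; the plate runs from x = -165 to 80 mm. Side guides 12 mm high form a channel 85 mm wide from x = -35 to 60 mm; flares widen it to about 102 mm at x = -66 mm. Four posts with brass nuts rise 80 mm above the bench at y = +-48 mm, x = -24 and 46 mm.
- entry (a point): Point 112 mm before home along the stand's x, same height: where the grip point is when the foot lies on the free front part of the plate, just in front of the flares.
- keeper: Keeper of the stand. Green lips 8 mm thick, 54 mm apart, reach 13 mm over both side edges of the foot from 37 mm before to 58 mm beyond home. Their height is set anew each time and is not reported: underside 14.5 to 23.5 mm above the plate, so the foot has 2.5 to 11.5 mm of play, to be found by feel. They yield about 1 mm per 8 N, at most 8 mm. Origin (fixed) below home on the plate's top.
- tape_measure: Yellow tape measure standing on the bench, 38 x 86 x 62 mm; leave alone.
- chisel_2: Chisel with a pale handle lying at the left, 257 mm long; leave alone.
- spring_clamp: Black spring clamp with orange tips lying at the back, 123 mm long; leave alone.
- sanding_block: Brown sanding block lying at the back, 66 x 112 x 30 mm; leave alone.

How it is judged:
By the outcome, as a careful person would: the job done as asked, in the order asked, and still so for the second after the job is handed in, with the robot touching nothing.
It also fails if it takes over 59 s, if anything falls off the work surface, if the arm or the gripper's body presses on something with over 40 N, if the wrist force passes 120 N, or if a joint passes its speed limit or range.

## Robot

A 6-joint arm with a two-finger parallel gripper is mounted at the origin on a cart in front of the work surface, level with it; the furniture and walls round the work are solid. World frame = base frame: x ahead of the robot, y to its left, z up, the work surface at z = 0. Lengths are in m, angles in rad, forces in N, time in s.
With the tool pointing down it reaches from about 0.3 to 0.75 m from the base axis. Payload 8.5 kg.
Tool frame: the origin (TCP) lies midway between the tips of the shut fingers; the grasp point (between the pads) lies 19 mm behind it (bot.tcp_to_grasp is the distance from the TCP to the grasp point, in m); z points along the fingers, y is the direction in which the jaws open and shut (so a half turn about z gives the same grasp; the last joint's range is limited). The gripper opens to 85 mm and grips with 20 to 120 N. Pads are 22 mm wide; open, the fingers measure 114 mm over their backs; the gripper's body (76 mm by 85 mm) begins 54 mm behind the grasp point. The pads swing forward as they close: fully open they stand 13 mm farther back than shut.
Start: joints at [-1.362, 0.381, 1.297, -0, 1.464, -0.215], TCP at [0.226, -0.501, 0.231] pointing down, gripper open.
Joint ranges: [-3.11, 3.11], [-0.89, 2.33], [0.22, 2.48], [-1.42, 4.56], [0.17, 2.85], [-2.88, 2.88]. Speed limits (rad/s): [2.39, 2.39, 3.14, 3.14, 3.14, 3.14].

## Interface

Orientations are given as a rotation vector (axis times angle).
In Python, from plant import bot, viewer, job_done gives the robot as it stands. The module is installed in compiled form; this text tells all that it offers.
- The arm moves only by the tool step_arm, never from a script. Its argument "steps" is a list of rows, each an object with "claw": the closure, from 0 (fully open) to 1 (shut); "xyz": the shift along the tool's x, y, z in mm, a list of three; "rot": the turn, a rotation vector about the tool's x, y, z in rad, a list of three. A call has 1 to 12 rows; each row shifts and turns the commanded pose from where the row before left it, along the tool's axes as they then stand; what a row does not reach is not made up. A row lasts 1/10 s, in which the tool goes at most 50 mm and 8.59 degrees, less where a joint would pass 70% of its speed; a pose out of reach is approached as far as the arm can. A call is refused whole if a number of a shift passes 50 or a number of a turn 0.15, either way. A call with a gripper value outside its range is refused whole. The fingers move at their own pace and stop on an object; "newtons" is the grip in N (left out, the last holds). Time passes only in rows, so rows that do not move let the fingers close. It gives the time, the measured TCP pose, the force and the opening at its end, in the units of the state.
- bot.sense(): the state, without advancing time (a new reading comes with each control period).
- viewer.read_camera(name): name is "scene" or "top" or "wrist"; returns (picture, depth): 420x560x3 uint8, red, green, blue; 420x560 float32, m along the optical axis (not along the pixel's ray), 0 where there is no reading.
- viewer.calibration(name): a dict with "fx", "fy", "cx", "cy" (pixels), "R" (3x3) and "t" (3): a world point X has camera coordinates R X + t; the wrist camera has in their place "hand_eye" (4x4, takes a point from camera to tool coordinates, whose origin is the TCP and whose axes are the flange's). Camera axes: x right, y down, z forward; pixel columns grow to the right and rows downward; lengths in m; the calibration is good to about 2 mm. A picture is of the moment at which its call begins: read the wrist's pose just before it. calibration takes no time and is no camera call.
- job_done(): hands the job in, once; it reports no verdict.
The state is a dict: "clock": time; "q": joint angles; "joint_velocities": joint speeds; "joint_torque": joint torques, N m; "eef_pos": TCP position; "tcp_rot": TCP orientation; "wrist_force": force on the tool from outside, world axes, zero at the start; "ft_torque": the same for the moment, N m; "grip_width": opening from 0.0 (shut) to 1.0 (fully open).
Only numpy, scipy, OpenCV 4.12 (cv2) and the standard library are available. Lean on these libraries where they do the work, as an engineer would, in place of code of your own. Each camera call takes 0.05 s, during which the arm holds its last target.

## Working session

There is one attempt and no reset: what is moved stays moved. The work goes in short steps, Python scripts to look and compute and a tool call to move; the robot and the scene stay as the last step left them, time stands still between calls to the robot, and variables do not carry over. Pictures are saved under pics/ and viewed, and the job is handed in when it is done.

Besides the shell and the picture viewer there is one more tool, called as name(argument=value, ...), one argument or row to a line, values as JSON. step_arm: Moves the arm, as the interface text tells. Its arguments: {"type":"object","properties":{"steps":{"type":"array","items":{"type":"object","properties":{"claw":{"type":"number"},"xyz":{"type":"array","items":{"type":"number"}},"rot":{"type":"array","items":{"type":"number"}}}}},"newtons":{"type":"number"}},"required":["steps"]}

```bash
mkdir -p pics; cat > h.py <<'E'
import numpy as np, cv2
from plant import bot, viewer, job_done
def snap(n,f):
    im,d=viewer.read_camera(n); cv2.imwrite('pics/'+f+'.png',im[:,:,::-1]); np.savez('pics/'+f+'.npz',im=im,d=d); return im,d
E
python3 - <<'E'
from h import *
s=bot.sense();print({k:np.round(v,3) for k,v in s.items()})
for n in ['top','scene']:
    snap(n,n+'1'); c=viewer.calibration(n); print(n,c)
E
```

```text
{'clock': np.float64(0.0), 'q': array([-1.362,  0.381,  1.298, -0.   ,  1.464, -0.215]), 'joint_velocities': array([-0.002,  0.   ,  0.   , -0.   ,  0.   , -0.001]), 'joint_torque': array([-1.0000e-03, -4.4846e+01, -2.3128e+01, -0.0000e+00,  5.0000e-03,
        0.0000e+00]), 'eef_pos': array([ 0.226, -0.501,  0.231]), 'tcp_rot': array([-3.07, -0.66,  0.  ]), 'wrist_force': array([-0.032, -0.125,  1.31 ]), 'ft_torque': array([ 0.001, -0.053, -0.009]), 'grip_width': np.float64(1.0)}
top {'fx': 385.17248043099596, 'fy': 385.17248043099596, 'cx': 281.1439084970502, 'cy': 202.5622622761607, 'R': array([[ 0.02177549, -0.99971106, -0.01018005],
       [-0.99348275, -0.02049806, -0.11212431],
       [ 0.11188324,  0.01255527, -0.99364204]]), 't': array([0.01879558, 0.51578927, 1.08138388])}
scene {'fx': 448.17103372109403, 'fy': 448.17103372109403, 'cx': 273.8313049243927, 'cy': 207.55766943172873, 'R': array([[-0.84902996, -0.52803053,  0.01821767],
       [-0.26823776,  0.40108526, -0.87588762],
       [ 0.45518856, -0.7485415 , -0.48217113]]), 't': array([0.40851782, 0.2036727 , 1.1088349 ])}
```

View pics/top1.png

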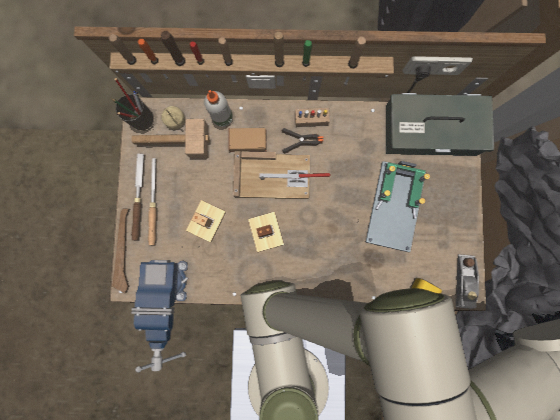

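View pics/scene1.png

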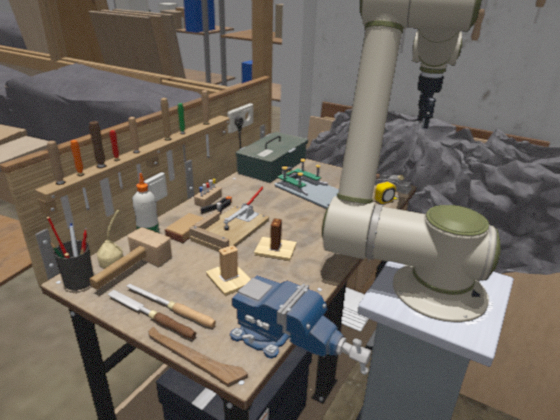

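The top view shows the walnut piece at (265,231), the pale piece at (205,221), and the stand at (398,205) with its lips at the far end. The scene view agrees. I'll enlarge both to measure.

```bash
python3 - <<'E'
import cv2,numpy as np
im=cv2.imread('pics/top1.png')
a=cv2.resize(im[150:260,350:450],None,fx=5,fy=5,interpolation=cv2.INTER_CUBIC)
b=cv2.resize(im[200:260,235:295],None,fx=5,fy=5,interpolation=cv2.INTER_CUBIC)
o=np.zeros((550,800,3),np.uint8);o[:,:500]=a;o[:300,500:]=b;cv2.imwrite('pics/z1.png',o)
E
```

```text
(no output)
```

View pics/z1.png

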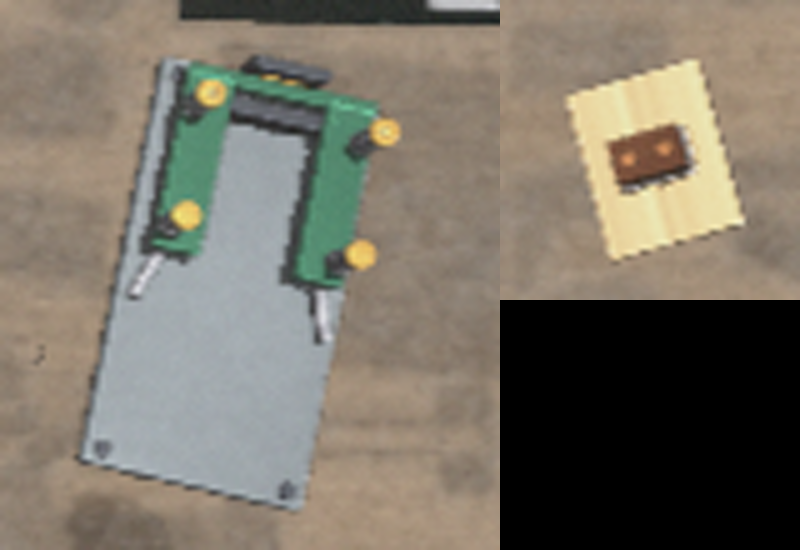

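```bash
cat >> h.py <<'E'
def cast(n,uv,z,c=None):
    c=c or viewer.calibration(n); R=c['R'];t=c['t']
    r=R.T@np.array([(uv[0]-c['cx'])/c['fx'],(uv[1]-c['cy'])/c['fy'],1]); o=-R.T@t
    return o+r*(z-o[2])/r[2]
E
python3 - <<'E'
from h import *
im=np.load('pics/top1.npz')['im']; hsv=cv2.cvtColor(im,cv2.COLOR_RGB2HSV)
def comps(m,mn):
    n,l,s,c=cv2.connectedComponentsWithStats(m.astype(np.uint8)); return [(l==i,c[i],s[i]) for i in range(1,n) if s[i,4]>=mn]
H,S,V=[hsv[...,i].astype(int) for i in range(3)]
print(hsv[215,255],hsv[232,258],hsv[168,392],hsv[200,395],hsv[215,350])
m=(H>15)&(H<30)&(V>190)&(S>60); 
for k,c,s in comps(m,200):
    ct=max(cv2.findContours(k.astype(np.uint8),0,1)[0],key=cv2.contourArea); r=cv2.minAreaRect(ct); print('foot',r)
    P=np.array([cast('top',p,.012) for p in cv2.boxPoints(r)]);print(P.round(4), P.mean(0).round(4))
    e=P[1]-P[0];f=P[2]-P[1];print(np.linalg.norm(e),np.degrees(np.arctan2(e[1],e[0])),np.linalg.norm(f),np.degrees(np.arctan2(f[1],f[0])))
m=(H>12)&(H<28)&(S>170)&(V>150); m[:, :370]=0; m[:150]=0;m[260:]=0
for k,c,s in comps(m,8): print('nut',c,s[4],cast('top',c,.08).round(4))
m=(V<130)&(H<15)&(S>80); m[:, :240]=0;m[:,:252]=0;m[:218]=0;m[245:]=0;m[:,278:]=0
for k,c,s in comps(m,30):
    print('upr',c,s,cast('top',c,.092).round(4), cv2.minAreaRect(np.argwhere(k)[:,::-1].astype(np.float32)))
m=(H>90)&(H<115)&(V>120)&(S<80);m[:, :360]=0;m[:150]=0;m[260:]=0;m[:,430:]=0
for k,c,s in comps(m,500): 
    ct=max(cv2.findContours(k.astype(np.uint8),0,1)[0],key=cv2.contourArea);r=cv2.minAreaRect(ct);print('plate',r,[cast('top',p,.012).round(4) for p in cv2.boxPoints(r)])
E
```

```text
[ 15  50 144] [ 10 126 127] [ 23  90 203] [ 97  19 174] [ 15  59 161]
foot ((205.00003051757812, 220.5000457763672), (27.280029296875, 33.98823165893555), 26.56505012512207)
[[0.4322 0.3076 0.012 ]
 [0.5222 0.2673 0.012 ]
 [0.4878 0.1941 0.012 ]
 [0.3984 0.2349 0.012 ]] [0.4602 0.251  0.012 ]
0.0986387270730324 -24.121272787161693 0.08083850361741035 -115.22181224688691
foot ((265.17926025390625, 231.3773651123047), (34.06541442871094, 27.884191513061523), 74.05460357666016)
[[0.4674 0.1282 0.012 ]
 [0.4915 0.0505 0.012 ]
 [0.397  0.0212 0.012 ]
 [0.3733 0.0981 0.012 ]] [0.4323 0.0745 0.012 ]
0.08130161510084373 -72.7922787696258 0.09896514754215902 -162.75305423443035
upr [264.43 230.88] [257 225  15  12 100] [0.4304 0.0723 0.092 ] ((264.32110595703125, 230.90367126464844), (8.620436668395996, 13.888481140136719), 73.3007583618164)
plate ((395.8087463378906, 206.35769653320312), (44.939788818359375, 82.93696594238281), 11.633634567260742) [array([ 0.4064, -0.2159,  0.012 ]), array([ 0.6463, -0.2659,  0.012 ]), array([ 0.6217, -0.3949,  0.012 ]), array([ 0.3832, -0.3422,  0.012 ])]
```

```bash
cat >> h.py <<'E'
from scipy.spatial.transform import Rotation as Ro
def sim(steps,p,r):
    R=Ro.from_rotvec(r);p=np.array(p,float)
    for x,w in steps:
        p=p+R.apply(np.array(x)/1000.); R=R*Ro.from_rotvec(w)
    return p,R
def info(R): 
    M=R.as_matrix(); return 'yaw_y %.2f tilt %.3f'%(np.degrees(np.arctan2(M[1,1],M[0,1])),np.degrees(np.arccos(-M[2,2])))
def need(p,R,target,yawy):
    """tool-frame shift (mm) and tool z rotation to reach target with tool y at yawy deg (mod 180)"""
    M=R.as_matrix(); d=M.T@(np.array(target)-p)*1000
    a=np.degrees(np.arctan2(M[1,1],M[0,1])); dy=(yawy-a+90)%180-90
    # tilt correction: rotate tool z onto -Z
    tc=np.cross([0,0,1],M.T@[0,0,-1])
    return d.round(1), 'rotz(tool) %.4f'%(-np.radians(dy)), 'tiltcorr',tc.round(4)
def st():
    s=bot.sense(); R=Ro.from_rotvec(s['tcp_rot']); print('t %.2f'%s['clock'],'p',s['eef_pos'].round(4),info(R),'F',s['wrist_force'].round(2),'T',s['ft_torque'].round(2),'g %.3f'%s['grip_width']); return s,s['eef_pos'],R
E
python3 - <<'E'
from h import *
print(viewer.calibration('wrist'), bot.tcp_to_grasp)
s,p,R=st(); print(need(p,R,[.431,.0735,.231],17.2))
for st_ in ([([42,-7,0],[0,0,-.09])]*16,[([46,-8,0],[0,0,-.091])]*16):
    P,Q=sim(st_,p,s['tcp_rot']);print(P,info(Q))
im=np.load('pics/top1.npz')['im']; hsv=cv2.cvtColor(im,cv2.COLOR_RGB2HSV)
H,S,V=[hsv[...,i].astype(int) for i in range(3)]
m=((H>15)&(H<30)&(S>120)&(V>110)).astype(np.uint8); m[:, :370]=0; m[:150]=0;m[260:]=0
n,l,s,c=cv2.connectedComponentsWithStats(m)
for i in range(1,n):
    if s[i,4]>8: print(c[i],s[i],cast('top',c[i],.08).round(4))
E
```

```text
{'fx': 328.85687335815163, 'fy': 328.85687335815163, 'cx': 279.8100791787838, 'cy': 210.35665679251758, 'hand_eye': array([[ 4.70139452e-04, -9.51416623e-01, -3.07906136e-01,
         7.92898624e-02],
       [ 9.99999681e-01,  2.48280033e-04,  7.59717082e-04,
        -1.59995514e-04],
       [-6.46360515e-04, -3.07906395e-01,  9.51416436e-01,
        -1.42154809e-01],
       [ 0.00000000e+00,  0.00000000e+00,  0.00000000e+00,
         1.00000000e+00]])} 0.0187
t 0.10 p [ 0.2261 -0.5011  0.2308] yaw_y -65.72 tilt 0.074 F [-0.01  1.04  0.93] T [ 0.03  0.02 -0.02] g 0.999
(array([ 423. , -439.5,    0.5]), 'rotz(tool) -1.4472', 'tiltcorr', array([-0.0013, -0.0003,  0.    ]))
[0.41464456 0.09388023 0.23148056] yaw_y 16.79 tilt 0.074
[0.42294472 0.15295767 0.23155342] yaw_y 17.70 tilt 0.074
[391.72222222 168.27777778] [389 166   6   5  18] [ 0.6114 -0.2751  0.08  ]
[426.38095238 176.04761905] [424 174   6   5  21] [ 0.5915 -0.3702  0.08  ]
[386.7826087  192.91304348] [384 191   6   5  23] [ 0.5422 -0.2608  0.08  ]
[421.76923077 200.5       ] [419 198   6   6  26] [ 0.5232 -0.3563  0.08  ]
```

step_arm(
  steps=[
    {"xyz": [42, -7, 0], "rot": [0, 0, -0.09], "claw": 0},
    {"xyz": [42, -7, 0], "rot": [0, 0, -0.09], "claw": 0},
    {"xyz": [42, -7, 0], "rot": [0, 0, -0.09], "claw": 0},
    {"xyz": [42, -7, 0], "rot": [0, 0, -0.09], "claw": 0},
    {"xyz": [42, -7, 0], "rot": [0, 0, -0.09], "claw": 0},
    {"xyz": [42, -7, 0], "rot": [0, 0, -0.09], "claw": 0},
    {"xyz": [42, -7, 0], "rot": [0, 0, -0.09], "claw": 0},
    {"xyz": [42, -7, 0], "rot": [0, 0, -0.09], "claw": 0},
    {"xyz": [42, -7, 0], "rot": [0, 0, -0.09], "claw": 0},
    {"xyz": [42, -7, 0], "rot": [0, 0, -0.09], "claw": 0},
    {"xyz": [42, -7, 0], "rot": [0, 0, -0.09], "claw": 0},
    {"xyz": [42, -7, 0], "rot": [0, 0, -0.09], "claw": 0},
  ],
)

```text
clock: 1.3
eef_pos: [0.4538, -0.0695, 0.231]
tcp_rot: [-2.29, -2.15, 0.0]
wrist_force: [0.9, 0.2, 0.0]
grip_width: 0.997
```

step_arm(
  steps=[
    {"xyz": [42, -7, 0], "rot": [0, 0, -0.09], "claw": 0},
    {"xyz": [40, -7, 0], "rot": [0, 0, -0.09], "claw": 0},
    {"xyz": [20, 0, 0], "rot": [0, 0, -0.09], "claw": 0},
    {"xyz": [0, 0, 0], "rot": [0, 0, -0.09], "claw": 0},
    {"xyz": [0, 0, 0], "claw": 0},
  ],
)

```text
invalid input at $.steps[4]: expected keys claw, xyz, rot
```

```bash
python3 - <<'E'
from h import *
s,p,R=st(); print(s['q'].round(3),need(p,R,[.431,.0735,.231],17.2)); snap('wrist','w1')
E
```

```text
t 1.30 p [ 0.4538 -0.0695  0.231 ] yaw_y -3.63 tilt 0.033 F [0.88 0.16 0.04] T [-0.03 -0.04  0.03] g 0.997
[-0.411  0.221  1.534  0.     1.387 -0.348] (array([ 1.413e+02, -3.180e+01,  1.000e-01]), 'rotz(tool) -0.3635', 'tiltcorr', array([-0.0005, -0.0003,  0.    ]))
```

View pics/w1.png

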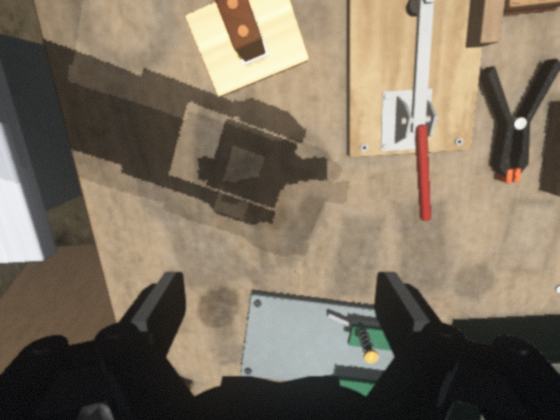

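The wrist picture shows the walnut piece at the top (245,40) and the stand at the bottom. I'll turn to the piece's yaw and stop short of it so that it lies mid-picture.

step_arm(
  steps=[
    {"xyz": [15, -10, 0], "rot": [0, 0, -0.09], "claw": 0},
    {"xyz": [15, -10, 0], "rot": [0, 0, -0.09], "claw": 0},
    {"xyz": [15, -5, 0], "rot": [0, 0, -0.09], "claw": 0},
    {"xyz": [0, 0, 0], "rot": [0, 0, -0.09], "claw": 0},
    {"xyz": [0, 0, 0], "rot": [0, 0, 0], "claw": 0},
    {"xyz": [0, 0, 0], "rot": [0, 0, 0], "claw": 0},
  ],
)

```text
clock: 1.95
eef_pos: [0.4279, -0.0266, 0.2312]
tcp_rot: [-1.876, -2.519, 0.0]
wrist_force: [-0.7, -0.0, -0.3]
grip_width: 0.998
```

```bash
python3 - <<'E'
from h import *
s,p,R=st(); snap('wrist','w2')
np.savez('pics/w2p.npz',p=p,r=s['tcp_rot'])
E
```

```text
t 1.95 p [ 0.4279 -0.0266  0.2312] yaw_y 16.64 tilt 0.018 F [-0.7  -0.03 -0.29] T [ 0.02  0.01 -0.03] g 0.998
```

View pics/w2.png

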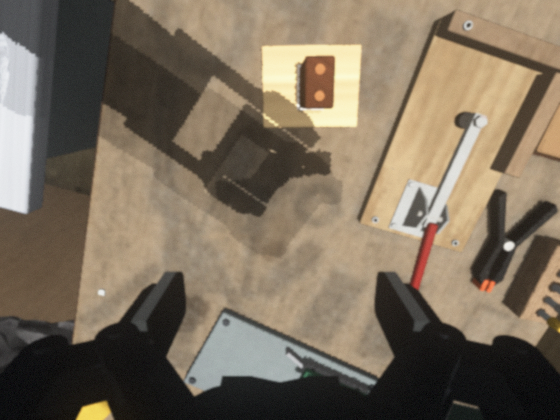

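```bash
cat >> h.py <<'E'
def wcam(p,r):
    c=viewer.calibration('wrist'); T=np.eye(4);T[:3,:3]=Ro.from_rotvec(r).as_matrix();T[:3,3]=p
    W=np.linalg.inv(T@c['hand_eye']); return dict(c,R=W[:3,:3],t=W[:3,3])
def rect(m,c,z,lab):
    ct=max(cv2.findContours(m.astype(np.uint8),0,1)[0],key=cv2.contourArea);r=cv2.minAreaRect(ct)
    P=np.array([cast('',q,z,c) for q in cv2.boxPoints(r)]);e=P[1]-P[0];f=P[2]-P[1]
    print(lab,np.round(r[0],1),'ctr',P.mean(0).round(4),*[(round(float(np.linalg.norm(v))*1000,1),round(float(np.degrees(np.arctan2(v[1],v[0]))),1)) for v in (e,f)])
E
python3 - <<'E'
from h import *
d=np.load('pics/w2p.npz');c=wcam(d['p'],d['r'])
im=np.load('pics/w2.npz')['im'];hsv=cv2.cvtColor(im,cv2.COLOR_RGB2HSV);H,S,V=[hsv[...,i].astype(int) for i in range(3)]
w=np.zeros(H.shape,bool);w[30:140,245:375]=1
m=w&(V>215)&(S>40);rect(m,c,.012,'foot')
m=w&(V<150)&(S>140)&(H<15);w2=np.zeros_like(w);w2[50:115,304:340]=1;m&=w2
m=cv2.morphologyEx(m.astype(np.uint8),cv2.MORPH_CLOSE,np.ones((9,9)));rect(m,c,.092,'top');print(np.argwhere(m).min(0),np.argwhere(m).max(0))
s,p,R=st();print(need(p,R,[.431,.0735,.231],17.2))
E
```

```text
foot [311.5  85. ] ctr [0.432  0.0748 0.012 ] (79.0, 105.7) (98.2, 16.7)
top [318.   81.5] ctr [0.43   0.0739 0.092 ] (21.9, 16.7) (35.0, -70.5)
[ 58 304] [105 332]
t 2.00 p [ 0.4279 -0.0267  0.2312] yaw_y 16.65 tilt 0.016 F [ 0.25 -0.04 -0.17] T [-0.   -0.01  0.05] g 1.003
(array([95.1, 31.6,  0.2]), 'rotz(tool) -0.0097', 'tiltcorr', array([-0.0002, -0.0001,  0.    ]))
```

step_arm(
  steps=[
    {"xyz": [32, 10, 0], "rot": [0, 0, 0], "claw": 0},
    {"xyz": [32, 11, 0], "rot": [0, 0, 0], "claw": 0},
    {"xyz": [32, 11, 0], "rot": [0, 0, 0], "claw": 0},
    {"xyz": [0, 0, 0], "rot": [0, 0, 0], "claw": 0},
    {"xyz": [0, 0, 40], "rot": [0, 0, 0], "claw": 0},
    {"xyz": [0, 0, 40], "rot": [0, 0, 0], "claw": 0},
    {"xyz": [0, 0, 40], "rot": [0, 0, 0], "claw": 0},
    {"xyz": [0, 0, 30], "rot": [0, 0, 0], "claw": 0},
    {"xyz": [0, 0, 20], "rot": [0, 0, 0], "claw": 0},
    {"xyz": [0, 0, 17], "rot": [0, 0, 0], "claw": 0},
    {"xyz": [0, 0, 0], "rot": [0, 0, 0], "claw": 0},
  ],
)

```text
clock: 3.1
eef_pos: [0.43, 0.0739, 0.0427]
tcp_rot: [-1.874, -2.517, 0.003]
wrist_force: [0.4, -0.7, -0.0]
grip_width: 0.996
```

```bash
python3 - <<'E'
from h import *
s,p,R=st();print(need(p,R,[.431,.0743,.044],16.7)); snap('wrist','w3')
E
```

```text
t 3.10 p [0.43   0.0739 0.0427] yaw_y 16.67 tilt 0.232 F [ 0.43 -0.67 -0.05] T [ 0.01 -0.02 -0.05] g 0.996
(array([ 0.1,  1. , -1.3]), 'rotz(tool) -0.0005', 'tiltcorr', array([-0.0038, -0.0014,  0.    ]))
```

View pics/w3.png

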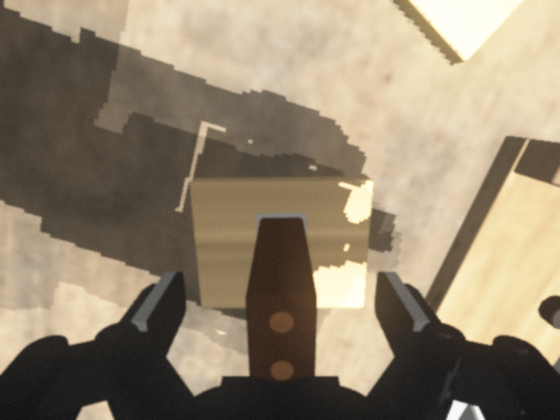

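The upright (280,300) stands centred and square between the jaws. Closing.

step_arm(
  newtons=60,
  steps=[
    {"xyz": [0, 0, 0], "rot": [0, 0, 0], "claw": 1},
    {"xyz": [0, 0, 0], "rot": [0, 0, 0], "claw": 1},
    {"xyz": [0, 0, 0], "rot": [0, 0, 0], "claw": 1},
    {"xyz": [0, 0, 0], "rot": [0, 0, 0], "claw": 1},
    {"xyz": [0, 0, 0], "rot": [0, 0, 0], "claw": 1},
    {"xyz": [0, 0, 0], "rot": [0, 0, 0], "claw": 1},
    {"xyz": [0, 0, 0], "rot": [0, 0, 0], "claw": 1},
    {"xyz": [0, 0, 0], "rot": [0, 0, 0], "claw": 1},
  ],
)

```text
clock: 3.95
eef_pos: [0.4311, 0.0747, 0.0448]
tcp_rot: [1.873, 2.521, 0.001]
wrist_force: [-0.2, 0.0, 6.1]
grip_width: 0.277
```

```bash
python3 - <<'E'
from h import *
s,p,R=st()
E
```

```text
t 3.95 p [0.4311 0.0747 0.0448] yaw_y 16.80 tilt 0.063 F [-0.18  0.01  6.12] T [-0.03  0.13  0.06] g 0.277
```

step_arm(
  steps=[
    {"xyz": [0, 0, -10], "rot": [0, 0, 0], "claw": 1},
    {"xyz": [0, 0, -20], "rot": [0, 0, 0], "claw": 1},
    {"xyz": [0, 0, -30], "rot": [0, 0, 0], "claw": 1},
    {"xyz": [0, 0, -20], "rot": [0, 0, 0], "claw": 1},
    {"xyz": [0, 0, 0], "rot": [0, 0, 0], "claw": 1},
    {"xyz": [0, 0, 0], "rot": [0, 0, 0], "claw": 1},
    {"xyz": [0, 0, 0], "rot": [0, 0, 0], "claw": 1},
  ],
)

```text
clock: 4.65
eef_pos: [0.4301, 0.0747, 0.1233]
tcp_rot: [-1.872, -2.52, 0.002]
wrist_force: [-0.7, 0.0, -2.9]
grip_width: 0.275
```

```bash
python3 - <<'E'
from h import *
s,p,R=st(); print(need(p,R,[.4466,-.2904,.13],-11.9))
print([round(x,3) for x in bot.sense()['wrist_force']])
for N,x,y,w in ((12,-31,-3,.0417),(12,-30,-4,.0417),(12,-30,1,.0417)):
    P,Q=sim([([x,y,0],[0,0,w])]*N,p,s['tcp_rot']);print(P,info(Q))
E
```

```text
t 4.65 p [0.4301 0.0747 0.1233] yaw_y 16.78 tilt 0.134 F [-0.68  0.01 -2.93] T [ 0.01  0.01 -0.01] g 0.275
(array([-354.3,  -89.6,   -6.8]), 'rotz(tool) 0.5006', 'tiltcorr', array([-0.0022, -0.0009,  0.    ]))
[np.float64(-0.675), np.float64(0.006), np.float64(-2.928)]
[ 0.41789114 -0.29495661  0.12322586] yaw_y -11.89 tilt 0.134
[ 0.40528483 -0.28385882  0.1232579 ] yaw_y -11.89 tilt 0.134
[ 0.46454504 -0.28008743  0.12312092] yaw_y -11.89 tilt 0.134
```

step_arm(
  steps=[
    {"xyz": [-31, -1, 0], "rot": [0, 0, 0.042], "claw": 1},
    {"xyz": [-31, -1, 0], "rot": [0, 0, 0.042], "claw": 1},
    {"xyz": [-31, -1, 0], "rot": [0, 0, 0.042], "claw": 1},
    {"xyz": [-31, -1, 0], "rot": [0, 0, 0.042], "claw": 1},
    {"xyz": [-31, -1, 0], "rot": [0, 0, 0.042], "claw": 1},
    {"xyz": [-31, -1, 0], "rot": [0, 0, 0.042], "claw": 1},
    {"xyz": [-31, -1, 0], "rot": [0, 0, 0.042], "claw": 1},
    {"xyz": [-31, -1, 0], "rot": [0, 0, 0.042], "claw": 1},
    {"xyz": [-31, -1, 0], "rot": [0, 0, 0.042], "claw": 1},
    {"xyz": [-31, -1, 0], "rot": [0, 0, 0.042], "claw": 1},
    {"xyz": [-31, -1, 0], "rot": [0, 0, 0.042], "claw": 1},
    {"xyz": [-31, -1, 0], "rot": [0, 0, 0.038], "claw": 1},
  ],
)

```text
clock: 5.85
eef_pos: [0.441, -0.2944, 0.1228]
tcp_rot: [-2.439, -1.976, 0.0]
wrist_force: [0.7, -0.0, -1.9]
grip_width: 0.269
```

step_arm(
  steps=[
    {"xyz": [0, 0, 0], "rot": [0, 0, 0], "claw": 1},
    {"xyz": [0, 0, 0], "rot": [0, 0, 0], "claw": 1},
  ],
)

```text
clock: 6.05
eef_pos: [0.4412, -0.2932, 0.123]
tcp_rot: [-2.438, -1.977, -0.0]
wrist_force: [-1.0, -0.2, -1.7]
grip_width: 0.279
```

```bash
python3 - <<'E'
from h import *
s,p,R=st(); print(need(p,R,[.4466,-.2904,.13],-11.9)); snap('wrist','w4'); snap('top','t4'); snap('scene','s4')
im=cv2.imread('pics/t4.png'); cv2.imwrite('pics/t4z.png',cv2.resize(im[140:300,330:470],None,fx=3.7,fy=3.7))
np.savez('pics/w4p.npz',p=p,r=s['tcp_rot'])
E
```

```text
t 6.05 p [ 0.4412 -0.2932  0.123 ] yaw_y -11.91 tilt 0.164 F [-1.02 -0.21 -1.7 ] T [ 0.05 -0.01  0.01] g 0.279
(array([ 3.9,  4.7, -7. ]), 'rotz(tool) -0.0002', 'tiltcorr', array([-0.0022, -0.0018,  0.    ]))
```

View pics/w4.png

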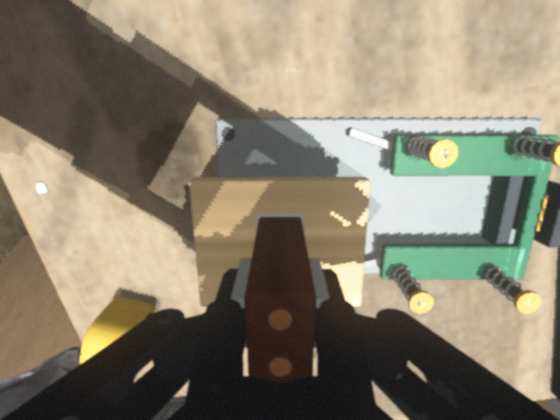

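View pics/t4z.png

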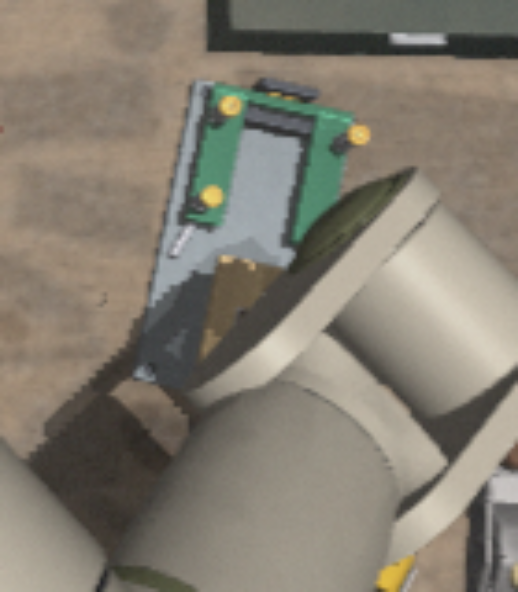

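View pics/s4.png

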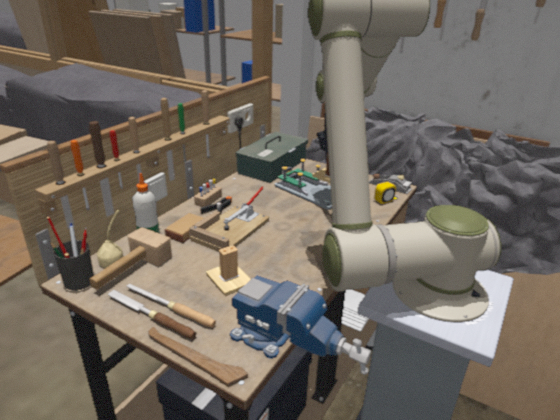

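The wrist view shows the foot (190–370, 178–305) held before the lips, with the front nuts at (443,153) and (421,303). I'll check the stand's pose with them.

```bash
python3 - <<'E'
from h import *
d=np.load('pics/w4p.npz');c=wcam(d['p'],d['r'])
im=np.load('pics/w4.npz')['im'];hsv=cv2.cvtColor(im,cv2.COLOR_RGB2HSV);H,S,V=[hsv[...,i].astype(int) for i in range(3)]
m=((H>14)&(H<32)&(S>140)&(V>150)).astype(np.uint8);m[:,:375]=0
n,l,st_,ce=cv2.connectedComponentsWithStats(m);P=[]
for i in range(1,n):
    if st_[i,4]>60:
        q=cast('',ce[i],.08,c);P.append(q);print(ce[i].round(1),st_[i],q.round(4))
# plate far edge
for q in [(222,119),(525,119)]:print(cast('',q,.012,c).round(4))
e=cast('',(222,119),.012,c)-cast('',(525,119),.012,c);print(np.degrees(np.arctan2(-e[1],-e[0])))
# piece end edges: foot top in hand at z = tcp+.0187-.05
zf=d['p'][2]-.0433+.012
for q in [(195,179),(366,179)]:print('foot',cast('',q,zf,c).round(4))
e=cast('',(195,179),zf,c)-cast('',(366,179),zf,c);print(np.linalg.norm(e),np.degrees(np.arctan2(-e[1],-e[0])))
E
```

```text
[ 0.4134 -0.2172  0.012 ]
[ 0.6334 -0.2635  0.012 ]
-11.878565616461705
foot [ 0.4051 -0.244   0.0917]
foot [ 0.4951 -0.2629  0.0917]
0.09201421226529129 -11.863427954066065
```

```bash
python3 - <<'E'
from h import *
d=np.load('pics/w4p.npz');c=wcam(d['p'],d['r'])
A=[cast('',q,.08,c) for q in [(443,153),(421,303),(528,302)]]
print(np.round(A,4)); print('front mid',(A[0]+A[1])/2)
u=np.array([np.cos(np.radians(-11.9)),np.sin(np.radians(-11.9))]);print('home',((A[0]+A[1])/2)[:2]+.024*u, A[2][:2]-.046*u+.048*np.array([-u[1],u[0]]))
s,p,R=st()
for hm in ([.5562,-.3135],):
    e=np.array(hm)-.112*u; print(e, need(p,R,[*e,.0580],-11.9)); 
    v=p[:2]-hm; print('rel stand',v@u, v@np.array([-u[1],u[0]]))
E
```

```text
[[ 0.5417 -0.2601  0.08  ]
 [ 0.5222 -0.3552  0.08  ]
 [ 0.5903 -0.3687  0.08  ]]
front mid [ 0.53197007 -0.30767863  0.08      ]
home [ 0.55545429 -0.31262753] [ 0.55513742 -0.31226239]
t 6.20 p [ 0.4418 -0.2923  0.1238] yaw_y -11.79 tilt 0.079 F [-0.16  1.22 -1.81] T [0.03 0.08 0.04] g 0.275
[ 0.44660699 -0.29040513] (array([ 2.8,  4.4, 65.8]), 'rotz(tool) 0.0020', 'tiltcorr', array([-0.001 , -0.0009,  0.    ]))
rel stand -0.11634431616370469 -0.0028905388610879165
```

step_arm(
  steps=[
    {"xyz": [3, 4, 10], "rot": [0, 0, 0], "claw": 1},
    {"xyz": [0, 0, 20], "rot": [0, 0, 0], "claw": 1},
    {"xyz": [0, 0, 20], "rot": [0, 0, 0], "claw": 1},
    {"xyz": [0, 0, 8], "rot": [0, 0, 0], "claw": 1},
    {"xyz": [0, 0, 2], "rot": [0, 0, 0], "claw": 1},
    {"xyz": [0, 0, 0], "rot": [0, 0, 0], "claw": 1},
    {"xyz": [0, 0, 0], "rot": [0, 0, 0], "claw": 1},
  ],
)

```text
clock: 6.9
eef_pos: [0.4467, -0.2915, 0.065]
tcp_rot: [2.438, 1.979, 0.0]
wrist_force: [-0.0, -1.0, -1.7]
grip_width: 0.274
```

```bash
cat >> h.py <<'E'
U=np.array([np.cos(np.radians(-11.9)),np.sin(np.radians(-11.9))]);N_=np.array([-U[1],U[0]]);HM=np.array([.5558,-.3130])
def rel():
    s,p,R=st(); v=p[:2]-HM; F=s['wrist_force']; print('stand x %.1f y %.1f z %.1f | Fx %.1f Fy %.1f Fz %.1f'%(v@U*1000,v@N_*1000,p[2]*1000,F[:2]@U,F[:2]@N_,F[2])); return s,p,R
E
python3 -c "
from h import *
rel()"
```

```text
t 6.90 p [ 0.4467 -0.2915  0.065 ] yaw_y -11.85 tilt 0.084 F [-0.03 -0.96 -1.72] T [0.06 0.   0.08] g 0.274
stand x -111.2 y -1.5 z 65.0 | Fx 0.2 Fy -0.9 Fz -1.7
```

step_arm(
  steps=[
    {"xyz": [1, 0, 3], "rot": [0, 0, 0], "claw": 1},
    {"xyz": [0, 0, 3], "rot": [0, 0, 0], "claw": 1},
    {"xyz": [0, 0, 1], "rot": [0, 0, 0], "claw": 1},
    {"xyz": [0, 0, 0.5], "rot": [0, 0, 0], "claw": 1},
    {"xyz": [0, 0, 0], "rot": [0, 0, 0], "claw": 1},
    {"xyz": [0, 0, 0], "rot": [0, 0, 0], "claw": 1},
  ],
)

```text
clock: 7.5
eef_pos: [0.4465, -0.2904, 0.0569]
tcp_rot: [2.439, 1.98, 0.0]
wrist_force: [0.3, 0.6, -1.6]
grip_width: 0.269
```

```bash
python3 -c "
from h import *
rel()"
```

```text
t 7.50 p [ 0.4465 -0.2904  0.0569] yaw_y -11.86 tilt 0.012 F [ 0.32  0.56 -1.58] T [0.02 0.08 0.03] g 0.269
stand x -111.6 y -0.5 z 56.9 | Fx 0.2 Fy 0.6 Fz -1.6
```

step_arm(
  steps=[
    {"xyz": [0, 0, 0.5], "rot": [0, 0, 0], "claw": 1},
    {"xyz": [0, 0, 0], "rot": [0, 0, 0], "claw": 1},
  ],
)

```text
clock: 7.7
eef_pos: [0.4465, -0.2904, 0.0568]
tcp_rot: [2.439, 1.98, -0.0]
wrist_force: [-2.4, 2.4, 5.8]
grip_width: 0.27
```

```bash
python3 -c "
from h import *
rel()"
```

```text
t 7.70 p [ 0.4465 -0.2904  0.0568] yaw_y -11.86 tilt 0.030 F [-2.36  2.4   5.76] T [0.22 0.3  0.06] g 0.270
stand x -111.6 y -0.5 z 56.8 | Fx -2.8 Fy 1.9 Fz 5.8
```

step_arm(
  steps=[
    {"xyz": [0, 0, 0.5], "rot": [0, 0, 0], "claw": 1},
    {"xyz": [0, 0, 0], "rot": [0, 0, 0], "claw": 1},
  ],
)

```text
clock: 7.9
eef_pos: [0.4465, -0.2904, 0.0568]
tcp_rot: [2.438, 1.98, -0.0]
wrist_force: [-3.3, 2.2, 10.6]
grip_width: 0.272
```

```bash
python3 -c "
from h import *
rel()"
```

```text
t 7.90 p [ 0.4465 -0.2904  0.0568] yaw_y -11.85 tilt 0.049 F [-3.31  2.24 10.6 ] T [ 0.43  0.54 -0.06] g 0.272
stand x -111.6 y -0.4 z 56.8 | Fx -3.7 Fy 1.5 Fz 10.6
```

Contact is at TCP z = 56.8 mm. I'll ease off to float lightly, then slide in while checking the forces.

step_arm(
  steps=[
    {"xyz": [0, 0, -1], "rot": [0, 0, 0], "claw": 1},
    {"xyz": [0.4, 3, 0], "rot": [0, 0, 0], "claw": 1},
    {"xyz": [0, 4, 0], "rot": [0, 0, 0], "claw": 1},
    {"xyz": [0, 4, 0], "rot": [0, 0, 0], "claw": 1},
    {"xyz": [0, 4, 0], "rot": [0, 0, 0], "claw": 1},
    {"xyz": [0, 4, 0], "rot": [0, 0, 0], "claw": 1},
    {"xyz": [0, 4, 0], "rot": [0, 0, 0], "claw": 1},
    {"xyz": [0, 4, 0], "rot": [0, 0, 0], "claw": 1},
    {"xyz": [0, 4, 0], "rot": [0, 0, 0], "claw": 1},
  ],
)

```text
clock: 8.8
eef_pos: [0.4772, -0.2964, 0.0569]
tcp_rot: [2.439, 1.98, -0.0]
wrist_force: [-2.6, 0.8, 3.5]
grip_width: 0.277
```

```bash
python3 -c "
from h import *
rel()"
```

```text
t 8.80 p [ 0.4772 -0.2964  0.0569] yaw_y -11.86 tilt 0.004 F [-2.55  0.85  3.54] T [0.11 0.28 0.01] g 0.277
stand x -80.3 y -0.0 z 56.9 | Fx -2.7 Fy 0.3 Fz 3.5
```

step_arm(
  steps=[
    {"xyz": [0, 4, 0], "rot": [0, 0, 0], "claw": 1},
    {"xyz": [0, 4, 0], "rot": [0, 0, 0], "claw": 1},
    {"xyz": [0, 4, 0], "rot": [0, 0, 0], "claw": 1},
    {"xyz": [0, 4, 0], "rot": [0, 0, 0], "claw": 1},
    {"xyz": [0, 0, 0], "rot": [0, 0, 0], "claw": 1},
  ],
)

```text
clock: 9.3
eef_pos: [0.4934, -0.2999, 0.0569]
tcp_rot: [2.438, 1.979, 0.001]
wrist_force: [1.4, -0.1, 2.4]
grip_width: 0.27
```

```bash
python3 -c "
from h import *
rel()"
```

```text
t 9.30 p [ 0.4934 -0.2999  0.0569] yaw_y -11.86 tilt 0.086 F [ 1.43 -0.07  2.4 ] T [-0.01 -0.21 -0.09] g 0.270
stand x -63.7 y -0.0 z 56.9 | Fx 1.4 Fy 0.2 Fz 2.4
```

Sliding smoothly, no side force. Continuing.

step_arm(
  steps=[
    {"xyz": [0, 4, 0], "rot": [0, 0, 0], "claw": 1},
    {"xyz": [0, 4, 0], "rot": [0, 0, 0], "claw": 1},
    {"xyz": [0, 4, 0], "rot": [0, 0, 0], "claw": 1},
    {"xyz": [0, 4, 0], "rot": [0, 0, 0], "claw": 1},
    {"xyz": [0, 4, 0], "rot": [0, 0, 0], "claw": 1},
    {"xyz": [0, 4, 0], "rot": [0, 0, 0], "claw": 1},
  ],
)

```text
clock: 9.9
eef_pos: [0.5163, -0.3046, 0.0569]
tcp_rot: [-2.439, -1.98, 0.0]
wrist_force: [-3.3, 0.4, 5.3]
grip_width: 0.269
```

```bash
python3 -c "
from h import *
rel()"
```

```text
t 9.90 p [ 0.5163 -0.3046  0.0569] yaw_y -11.86 tilt 0.006 F [-3.27  0.41  5.32] T [0.02 0.4  0.03] g 0.269
stand x -40.3 y 0.0 z 56.9 | Fx -3.3 Fy -0.3 Fz 5.3
```

step_arm(
  steps=[
    {"xyz": [0, 4, 0], "rot": [0, 0, 0], "claw": 1},
    {"xyz": [0, 4, 0], "rot": [0, 0, 0], "claw": 1},
    {"xyz": [0, 4, 0], "rot": [0, 0, 0], "claw": 1},
    {"xyz": [0, 4, 0], "rot": [0, 0, 0], "claw": 1},
    {"xyz": [0, 4, 0], "rot": [0, 0, 0], "claw": 1},
    {"xyz": [0, 4, 0], "rot": [0, 0, 0], "claw": 1},
  ],
)

```text
clock: 10.5
eef_pos: [0.5398, -0.3096, 0.0569]
tcp_rot: [2.439, 1.98, -0.0]
wrist_force: [-3.1, 0.6, 4.4]
grip_width: 0.269
```

```bash
python3 -c "
from h import *
rel()"
```

```text
t 10.50 p [ 0.5398 -0.3096  0.0569] yaw_y -11.86 tilt 0.002 F [-3.09  0.61  4.38] T [ 0.07  0.45 -0.05] g 0.269
stand x -16.3 y 0.1 z 56.9 | Fx -3.1 Fy -0.0 Fz 4.4
```

step_arm(
  steps=[
    {"xyz": [0, 3, 0], "rot": [0, 0, 0], "claw": 1},
    {"xyz": [0, 2, 0], "rot": [0, 0, 0], "claw": 1},
    {"xyz": [0, 2, 0], "rot": [0, 0, 0], "claw": 1},
    {"xyz": [0, 1, 0], "rot": [0, 0, 0], "claw": 1},
    {"xyz": [0, 1, 0], "rot": [0, 0, 0], "claw": 1},
    {"xyz": [0, 1, 0], "rot": [0, 0, 0], "claw": 1},
  ],
)

```text
clock: 11.1
eef_pos: [0.5494, -0.3116, 0.0569]
tcp_rot: [2.439, 1.98, -0.0]
wrist_force: [-4.6, 0.3, 5.6]
grip_width: 0.272
```

```bash
python3 -c "
from h import *
rel()"
```

```text
t 11.10 p [ 0.5494 -0.3116  0.0569] yaw_y -11.86 tilt 0.004 F [-4.62  0.32  5.58] T [0.04 0.39 0.  ] g 0.272
stand x -6.5 y 0.1 z 56.9 | Fx -4.6 Fy -0.6 Fz 5.6
```

step_arm(
  steps=[
    {"xyz": [0, 0.5, 0], "rot": [0, 0, 0], "claw": 1},
    {"xyz": [0, 0.5, 0], "rot": [0, 0, 0], "claw": 1},
    {"xyz": [0, 0.5, 0], "rot": [0, 0, 0], "claw": 1},
    {"xyz": [0, 0.5, 0], "rot": [0, 0, 0], "claw": 1},
  ],
)

```text
clock: 11.5
eef_pos: [0.5514, -0.312, 0.0569]
tcp_rot: [2.439, 1.98, -0.0]
wrist_force: [-2.6, 0.6, 5.0]
grip_width: 0.272
```

step_arm(
  steps=[
    {"xyz": [0, 0.5, 0], "rot": [0, 0, 0], "claw": 1},
    {"xyz": [0, 0.5, 0], "rot": [0, 0, 0], "claw": 1},
  ],
)

```text
clock: 11.7
eef_pos: [0.5524, -0.3122, 0.0569]
tcp_rot: [2.439, 1.98, 0.0]
wrist_force: [-4.3, 0.8, 4.5]
grip_width: 0.274
```

```bash
python3 -c "
from h import *
rel()"
```

```text
t 11.70 p [ 0.5524 -0.3122  0.0569] yaw_y -11.86 tilt 0.002 F [-4.3   0.75  4.46] T [ 0.03  0.48 -0.02] g 0.274
stand x -3.5 y 0.1 z 56.9 | Fx -4.4 Fy -0.2 Fz 4.5
```

step_arm(
  steps=[
    {"xyz": [0, 0.5, 0], "rot": [0, 0, 0], "claw": 1},
    {"xyz": [0, 0.5, 0], "rot": [0, 0, 0], "claw": 1},
  ],
)

```text
clock: 11.9
eef_pos: [0.5533, -0.3124, 0.0569]
tcp_rot: [-2.439, -1.98, 0.0]
wrist_force: [-2.9, -0.1, 5.3]
grip_width: 0.274
```

step_arm(
  steps=[
    {"xyz": [0, 0.5, 0], "rot": [0, 0, 0], "claw": 1},
    {"xyz": [0, 0.5, 0], "rot": [0, 0, 0], "claw": 1},
  ],
)

```text
clock: 12.1
eef_pos: [0.5543, -0.3126, 0.0569]
tcp_rot: [2.439, 1.98, -0.0]
wrist_force: [-2.8, 0.1, 5.3]
grip_width: 0.27
```

step_arm(
  steps=[
    {"xyz": [0, 0.5, 0], "rot": [0, 0, 0], "claw": 1},
    {"xyz": [0, 0.5, 0], "rot": [0, 0, 0], "claw": 1},
  ],
)

```text
clock: 12.3
eef_pos: [0.5553, -0.3128, 0.0569]
tcp_rot: [-2.439, -1.98, 0.0]
wrist_force: [-3.6, 1.6, 5.0]
grip_width: 0.278
```

```bash
python3 -c "
from h import *
rel()"
```

```text
t 12.30 p [ 0.5553 -0.3128  0.0569] yaw_y -11.86 tilt 0.005 F [-3.58  1.56  5.  ] T [ 0.03  0.39 -0.04] g 0.278
stand x -0.5 y 0.1 z 56.9 | Fx -3.8 Fy 0.8 Fz 5.0
```

step_arm(
  steps=[
    {"xyz": [0, 0.5, 0], "rot": [0, 0, 0], "claw": 1},
    {"xyz": [0, 0.5, 0], "rot": [0, 0, 0], "claw": 1},
  ],
)

```text
clock: 12.5
eef_pos: [0.5557, -0.3129, 0.0569]
tcp_rot: [-2.438, -1.979, 0.001]
wrist_force: [-7.4, 2.2, 9.1]
grip_width: 0.275
```

step_arm(
  steps=[
    {"xyz": [0, 0.5, 0], "rot": [0, 0, 0], "claw": 1},
  ],
)

```text
clock: 12.6
eef_pos: [0.5558, -0.3129, 0.057]
tcp_rot: [-2.437, -1.979, 0.002]
wrist_force: [-9.8, 1.8, 10.0]
grip_width: 0.27
```

step_arm(
  steps=[
    {"xyz": [0, 0.5, 0], "rot": [0, 0, 0], "claw": 1},
  ],
)

```text
clock: 12.7
eef_pos: [0.5559, -0.3129, 0.057]
tcp_rot: [-2.437, -1.978, 0.003]
wrist_force: [-12.8, 2.6, 11.9]
grip_width: 0.273
```

```bash
python3 -c "
from h import *
rel()"
```

```text
t 12.70 p [ 0.5559 -0.3129  0.057 ] yaw_y -11.87 tilt 0.210 F [-12.81   2.58  11.94] T [ 0.39  1.99 -0.13] g 0.273
stand x 0.1 y 0.1 z 57.0 | Fx -13.1 Fy -0.1 Fz 11.9
```

Home: x = 0.1 mm with stop force building to 13 N. Easing off the push, then lifting in small steps.

step_arm(
  steps=[
    {"xyz": [0, -0.9, 0], "rot": [0, 0, 0], "claw": 1},
    {"xyz": [0, 0, -0.5], "rot": [0, 0, 0], "claw": 1},
    {"xyz": [0, 0, -0.5], "rot": [0, 0, 0], "claw": 1},
    {"xyz": [0, 0, 0], "rot": [0, 0, 0], "claw": 1},
  ],
)

```text
clock: 13.1
eef_pos: [0.5558, -0.3128, 0.0571]
tcp_rot: [-2.438, -1.979, 0.001]
wrist_force: [-4.7, 0.3, -2.0]
grip_width: 0.278
```

```bash
python3 -c "
from h import *
rel()"
```

```text
t 13.10 p [ 0.5558 -0.3128  0.0571] yaw_y -11.87 tilt 0.109 F [-4.69  0.27 -1.96] T [-0.06  0.83 -0.12] g 0.278
stand x -0.0 y 0.2 z 57.1 | Fx -4.6 Fy -0.7 Fz -2.0
```

step_arm(
  steps=[
    {"xyz": [0, 0, -0.5], "rot": [0, 0, 0], "claw": 1},
    {"xyz": [0, 0, -0.5], "rot": [0, 0, 0], "claw": 1},
    {"xyz": [0, 0, 0], "rot": [0, 0, 0], "claw": 1},
  ],
)

```text
clock: 13.4
eef_pos: [0.5559, -0.3126, 0.0583]
tcp_rot: [-2.438, -1.979, 0.001]
wrist_force: [-4.5, 1.0, -4.0]
grip_width: 0.27
```

```bash
python3 -c "
from h import *
rel()"
```

```text
t 13.40 p [ 0.5559 -0.3126  0.0583] yaw_y -11.86 tilt 0.103 F [-4.49  0.98 -3.99] T [ 0.27  0.92 -0.12] g 0.270
stand x -0.0 y 0.4 z 58.3 | Fx -4.6 Fy 0.0 Fz -4.0
```

step_arm(
  steps=[
    {"xyz": [0, 0, -0.5], "rot": [0, 0, 0], "claw": 1},
    {"xyz": [0, 0, -0.5], "rot": [0, 0, 0], "claw": 1},
  ],
)

```text
clock: 13.6
eef_pos: [0.5559, -0.3127, 0.0595]
tcp_rot: [-2.438, -1.979, 0.001]
wrist_force: [-4.9, 0.9, -4.6]
grip_width: 0.278
```

step_arm(
  steps=[
    {"xyz": [0, 0, -0.5], "rot": [0, 0, 0], "claw": 1},
    {"xyz": [0, 0, -0.5], "rot": [0, 0, 0], "claw": 1},
  ],
)

```text
clock: 13.8
eef_pos: [0.5559, -0.3127, 0.0606]
tcp_rot: [-2.438, -1.979, 0.001]
wrist_force: [-4.6, 1.3, -4.5]
grip_width: 0.276
```

step_arm(
  steps=[
    {"xyz": [0, 0, -0.5], "rot": [0, 0, 0], "claw": 1},
    {"xyz": [0, 0, -0.5], "rot": [0, 0, 0], "claw": 1},
  ],
)

```text
clock: 14.0
eef_pos: [0.5559, -0.3128, 0.0616]
tcp_rot: [-2.438, -1.979, 0.001]
wrist_force: [-5.7, 1.0, -5.2]
grip_width: 0.275
```

```bash
python3 -c "
from h import *
rel()"
```

```text
t 14.00 p [ 0.5559 -0.3128  0.0616] yaw_y -11.86 tilt 0.074 F [-5.72  1.04 -5.21] T [ 0.31  1.18 -0.09] g 0.275
stand x 0.0 y 0.2 z 61.6 | Fx -5.8 Fy -0.2 Fz -5.2
```

step_arm(
  steps=[
    {"xyz": [0, -0.3, -0.5], "rot": [0, 0, 0], "claw": 1},
    {"xyz": [0, 0, -0.5], "rot": [0, 0, 0], "claw": 1},
  ],
)

```text
clock: 14.2
eef_pos: [0.5558, -0.3128, 0.0628]
tcp_rot: [-2.439, -1.98, 0.0]
wrist_force: [-5.3, 0.9, -4.9]
grip_width: 0.273
```

step_arm(
  steps=[
    {"xyz": [0, 0, -0.5], "rot": [0, 0, 0], "claw": 1},
    {"xyz": [0, 0, -0.5], "rot": [0, 0, 0], "claw": 1},
  ],
)

```text
clock: 14.4
eef_pos: [0.5558, -0.3128, 0.0637]
tcp_rot: [-2.439, -1.98, 0.0]
wrist_force: [-4.2, 1.2, -6.8]
grip_width: 0.274
```

step_arm(
  steps=[
    {"xyz": [0, 0, -0.5], "rot": [0, 0, 0], "claw": 1},
    {"xyz": [0, 0, -0.5], "rot": [0, 0, 0], "claw": 1},
  ],
)

```text
clock: 14.6
eef_pos: [0.5558, -0.3129, 0.0643]
tcp_rot: [-2.438, -1.979, 0.0]
wrist_force: [-3.8, 0.9, -10.5]
grip_width: 0.273
```

```bash
python3 -c "
from h import *
rel()"
```

```text
t 14.60 p [ 0.5558 -0.3129  0.0643] yaw_y -11.86 tilt 0.051 F [ -3.78   0.94 -10.47] T [ 0.04  0.78 -0.07] g 0.273
stand x -0.1 y 0.1 z 64.3 | Fx -3.9 Fy 0.1 Fz -10.5
```

step_arm(
  steps=[
    {"xyz": [0, -0.1, -0.5], "rot": [0, 0, 0], "claw": 1},
    {"xyz": [0, 0, -0.5], "rot": [0, 0, 0], "claw": 1},
    {"xyz": [0, 0, 0], "rot": [0, 0, 0], "claw": 1},
  ],
)

```text
clock: 14.9
eef_pos: [0.5557, -0.3128, 0.065]
tcp_rot: [-2.438, -1.979, 0.0]
wrist_force: [-3.9, -0.2, -16.4]
grip_width: 0.272
```

```bash
python3 -c "
from h import *
rel()"
```

```text
t 14.90 p [ 0.5557 -0.3128  0.065 ] yaw_y -11.86 tilt 0.059 F [ -3.86  -0.19 -16.35] T [-0.1   0.46 -0.11] g 0.272
stand x -0.2 y 0.2 z 65.0 | Fx -3.7 Fy -1.0 Fz -16.4
```

step_arm(
  steps=[
    {"xyz": [0, 0, -0.3], "rot": [0, 0, 0], "claw": 1},
    {"xyz": [0, 0, 0], "rot": [0, 0, 0], "claw": 1},
  ],
)

```text
clock: 15.1
eef_pos: [0.5557, -0.3128, 0.0655]
tcp_rot: [-2.438, -1.979, 0.0]
wrist_force: [-2.3, -0.4, -18.2]
grip_width: 0.272
```

```bash
python3 -c "
from h import *
rel()"
```

```text
t 15.10 p [ 0.5557 -0.3128  0.0655] yaw_y -11.86 tilt 0.055 F [ -2.25  -0.41 -18.21] T [-0.17  0.32 -0.08] g 0.272
stand x -0.2 y 0.2 z 65.5 | Fx -2.1 Fy -0.9 Fz -18.2
```

step_arm(
  steps=[
    {"xyz": [0, 0, 0], "rot": [0, 0, 0], "claw": 1},
  ],
)

```text
clock: 15.2
eef_pos: [0.5557, -0.3128, 0.0655]
tcp_rot: [-2.438, -1.979, 0.0]
wrist_force: [-3.3, -0.5, -19.5]
grip_width: 0.273
```

step_arm(
  steps=[
    {"xyz": [0, 0, 0], "rot": [0, 0, 0], "claw": 1},
  ],
)

```text
clock: 15.3
eef_pos: [0.5557, -0.3128, 0.0657]
tcp_rot: [-2.438, -1.979, 0.0]
wrist_force: [-3.1, -1.7, -20.5]
grip_width: 0.272
```

It creeps up a little; trimming down.

step_arm(
  steps=[
    {"xyz": [0, 0, 0.4], "rot": [0, 0, 0], "claw": 1},
    {"xyz": [0, 0, 0], "rot": [0, 0, 0], "claw": 1},
  ],
)

```text
clock: 15.5
eef_pos: [0.5557, -0.3128, 0.0656]
tcp_rot: [-2.439, -1.98, 0.0]
wrist_force: [-4.4, 0.5, -18.2]
grip_width: 0.273
```

step_arm(
  steps=[
    {"xyz": [0, 0, 0], "rot": [0, 0, 0], "claw": 1},
    {"xyz": [0, 0, 0], "rot": [0, 0, 0], "claw": 1},
  ],
)

```text
clock: 15.7
eef_pos: [0.5557, -0.3128, 0.0656]
tcp_rot: [-2.439, -1.98, 0.0]
wrist_force: [-4.9, -0.1, -17.8]
grip_width: 0.27
```

step_arm(
  steps=[
    {"xyz": [0, 0, 0], "rot": [0, 0, 0], "claw": 1},
    {"xyz": [0, 0, 0], "rot": [0, 0, 0], "claw": 1},
  ],
)

```text
clock: 15.9
eef_pos: [0.5557, -0.3128, 0.0656]
tcp_rot: [-2.439, -1.98, 0.0]
wrist_force: [-5.4, -0.5, -18.9]
grip_width: 0.274
```

step_arm(
  steps=[
    {"xyz": [0, 0, 0], "rot": [0, 0, 0], "claw": 1},
    {"xyz": [0, 0, 0], "rot": [0, 0, 0], "claw": 1},
    {"xyz": [0, 0, 0], "rot": [0, 0, 0], "claw": 1},
  ],
)

```text
clock: 16.2
eef_pos: [0.5557, -0.3128, 0.0656]
tcp_rot: [-2.439, -1.98, 0.0]
wrist_force: [-5.1, 0.1, -19.3]
grip_width: 0.273
```

step_arm(
  steps=[
    {"xyz": [0, 0, 0], "rot": [0, 0, 0], "claw": 1},
    {"xyz": [0, 0, 0], "rot": [0, 0, 0], "claw": 1},
    {"xyz": [0, 0, 0], "rot": [0, 0, 0], "claw": 1},
  ],
)

```text
clock: 16.5
eef_pos: [0.5557, -0.3128, 0.0656]
tcp_rot: [-2.439, -1.98, 0.0]
wrist_force: [-5.3, -0.1, -18.7]
grip_width: 0.278
```

step_arm(
  steps=[
    {"xyz": [0, 0, 0], "rot": [0, 0, 0], "claw": 1},
    {"xyz": [0, 0, 0], "rot": [0, 0, 0], "claw": 1},
    {"xyz": [0, 0, 0], "rot": [0, 0, 0], "claw": 1},
  ],
)

```text
clock: 16.8
eef_pos: [0.5557, -0.3128, 0.0656]
tcp_rot: [-2.439, -1.98, 0.0]
wrist_force: [-5.2, 0.0, -18.6]
grip_width: 0.272
```

step_arm(
  steps=[
    {"xyz": [0, 0, 0], "rot": [0, 0, 0], "claw": 1},
    {"xyz": [0, 0, 0], "rot": [0, 0, 0], "claw": 1},
    {"xyz": [0, 0, 0], "rot": [0, 0, 0], "claw": 1},
  ],
)

```text
clock: 17.1
eef_pos: [0.5557, -0.3128, 0.0656]
tcp_rot: [-2.439, -1.98, 0.0]
wrist_force: [-5.2, 0.5, -19.5]
grip_width: 0.273
```

step_arm(
  steps=[
    {"xyz": [0, 0, 0], "rot": [0, 0, 0], "claw": 1},
    {"xyz": [0, 0, 0], "rot": [0, 0, 0], "claw": 1},
    {"xyz": [0, 0, 0], "rot": [0, 0, 0], "claw": 1},
  ],
)

```text
clock: 17.4
eef_pos: [0.5557, -0.3128, 0.0656]
tcp_rot: [-2.439, -1.98, 0.0]
wrist_force: [-5.4, 0.5, -18.4]
grip_width: 0.274
```

step_arm(
  steps=[
    {"xyz": [0, 0, 0], "rot": [0, 0, 0], "claw": 1},
    {"xyz": [0, 0, 0], "rot": [0, 0, 0], "claw": 1},
    {"xyz": [0, 0, 0], "rot": [0, 0, 0], "claw": 1},
  ],
)

```text
clock: 17.7
eef_pos: [0.5557, -0.3128, 0.0656]
tcp_rot: [-2.439, -1.98, 0.0]
wrist_force: [-5.5, 1.0, -19.6]
grip_width: 0.276
```

step_arm(
  steps=[
    {"xyz": [0, 0, 0], "rot": [0, 0, 0], "claw": 1},
    {"xyz": [0, 0, 0], "rot": [0, 0, 0], "claw": 1},
    {"xyz": [0, 0, 0], "rot": [0, 0, 0], "claw": 1},
  ],
)

```text
clock: 18.0
eef_pos: [0.5557, -0.3128, 0.0656]
tcp_rot: [-2.439, -1.98, 0.0]
wrist_force: [-5.6, 0.4, -19.1]
grip_width: 0.275
```

step_arm(
  steps=[
    {"xyz": [0, 0, 0], "rot": [0, 0, 0], "claw": 1},
    {"xyz": [0, 0, 0], "rot": [0, 0, 0], "claw": 1},
    {"xyz": [0, 0, 0], "rot": [0, 0, 0], "claw": 1},
  ],
)

```text
clock: 18.3
eef_pos: [0.5557, -0.3128, 0.0657]
tcp_rot: [-2.439, -1.98, 0.0]
wrist_force: [-4.3, 1.1, -18.1]
grip_width: 0.271
```

```bash
python3 -c "
from h import *
rel()"
```

```text
t 18.30 p [ 0.5557 -0.3128  0.0657] yaw_y -11.86 tilt 0.028 F [ -4.32   1.08 -18.14] T [-0.03  0.72 -0.14] g 0.271
stand x -0.1 y 0.1 z 65.7 | Fx -4.4 Fy 0.2 Fz -18.1
```

Steady for about 2.8 s. Now lowering gently.

step_arm(
  steps=[
    {"xyz": [0, 0, 0.5], "rot": [0, 0, 0], "claw": 1},
    {"xyz": [0, 0, 1], "rot": [0, 0, 0], "claw": 1},
    {"xyz": [0, 0, 1], "rot": [0, 0, 0], "claw": 1},
    {"xyz": [0, 0, 1], "rot": [0, 0, 0], "claw": 1},
    {"xyz": [0, 0, 1], "rot": [0, 0, 0], "claw": 1},
    {"xyz": [0, 0, 1], "rot": [0, 0, 0], "claw": 1},
    {"xyz": [0, 0, 1], "rot": [0, 0, 0], "claw": 1},
    {"xyz": [0, 0, 0.5], "rot": [0, 0, 0], "claw": 1},
    {"xyz": [0, 0, 0], "rot": [0, 0, 0], "claw": 1},
  ],
)

```text
clock: 19.2
eef_pos: [0.5557, -0.3133, 0.0616]
tcp_rot: [2.437, 1.979, -0.001]
wrist_force: [-12.2, 3.5, 1.3]
grip_width: 0.278
```

```bash
python3 -c "
from h import *
rel()"
```

```text
t 19.20 p [ 0.5557 -0.3133  0.0616] yaw_y -11.85 tilt 0.124 F [-12.23   3.5    1.34] T [ 0.56  2.24 -0.28] g 0.278
stand x 0.0 y -0.3 z 61.6 | Fx -12.7 Fy 0.9 Fz 1.3
```

step_arm(
  steps=[
    {"xyz": [0, 0.2, 0.5], "rot": [0, 0, 0], "claw": 1},
    {"xyz": [0, 0, 0.5], "rot": [0, 0, 0], "claw": 1},
    {"xyz": [0, 0, 0], "rot": [0, 0, 0], "claw": 1},
  ],
)

```text
clock: 19.5
eef_pos: [0.5557, -0.3134, 0.0607]
tcp_rot: [2.438, 1.979, -0.002]
wrist_force: [-12.3, 3.2, 2.6]
grip_width: 0.274
```

```bash
python3 -c "
from h import *
rel()"
```

```text
t 19.50 p [ 0.5557 -0.3134  0.0607] yaw_y -11.86 tilt 0.118 F [-12.31   3.21   2.57] T [ 0.54  2.45 -0.23] g 0.274
stand x 0.0 y -0.4 z 60.7 | Fx -12.7 Fy 0.6 Fz 2.6
```

step_arm(
  steps=[
    {"xyz": [0, -0.7, 0.5], "rot": [0, 0, 0], "claw": 1},
    {"xyz": [0, 0, 1], "rot": [0, 0, 0], "claw": 1},
    {"xyz": [0, 0, 0], "rot": [0, 0, 0], "claw": 1},
  ],
)

```text
clock: 19.8
eef_pos: [0.5556, -0.3135, 0.0593]
tcp_rot: [2.436, 1.978, -0.0]
wrist_force: [-10.0, 2.6, 1.9]
grip_width: 0.275
```

```bash
python3 -c "
from h import *
rel()"
```

```text
t 19.80 p [ 0.5556 -0.3135  0.0593] yaw_y -11.85 tilt 0.192 F [-9.99  2.64  1.91] T [ 0.45  1.93 -0.2 ] g 0.275
stand x -0.1 y -0.5 z 59.3 | Fx -10.3 Fy 0.5 Fz 1.9
```

step_arm(
  steps=[
    {"xyz": [0, 0, 0.7], "rot": [0, 0, 0], "claw": 1},
    {"xyz": [0, 0, 0.7], "rot": [0, 0, 0], "claw": 1},
    {"xyz": [0, 0, 0], "rot": [0, 0, 0], "claw": 1},
  ],
)

```text
clock: 20.1
eef_pos: [0.5556, -0.3136, 0.0578]
tcp_rot: [2.436, 1.978, -0.001]
wrist_force: [-10.3, 2.3, 1.7]
grip_width: 0.272
```

```bash
python3 -c "
from h import *
rel()"
```

```text
t 20.10 p [ 0.5556 -0.3136  0.0578] yaw_y -11.86 tilt 0.189 F [-10.33   2.34   1.71] T [ 0.42  1.99 -0.19] g 0.272
stand x -0.1 y -0.6 z 57.8 | Fx -10.6 Fy 0.2 Fz 1.7
```

step_arm(
  steps=[
    {"xyz": [0, -0.3, 0.5], "rot": [0, 0, 0], "claw": 1},
    {"xyz": [0, 0, 0.5], "rot": [0, 0, 0], "claw": 1},
    {"xyz": [0, 0, 0], "rot": [0, 0, 0], "claw": 1},
  ],
)

```text
clock: 20.4
eef_pos: [0.5556, -0.3136, 0.057]
tcp_rot: [2.436, 1.978, -0.0]
wrist_force: [-9.3, 1.9, 0.6]
grip_width: 0.274
```

```bash
python3 -c "
from h import *
rel()"
```

```text
t 20.40 p [ 0.5556 -0.3136  0.057 ] yaw_y -11.86 tilt 0.230 F [-9.27  1.95  0.58] T [ 0.33  1.82 -0.18] g 0.274
stand x -0.1 y -0.6 z 57.0 | Fx -9.5 Fy -0.0 Fz 0.6
```

step_arm(
  steps=[
    {"xyz": [0, -0.2, 0.3], "rot": [0, 0, 0], "claw": 1},
    {"xyz": [0, 0, 0], "rot": [0, 0, 0], "claw": 1},
  ],
)

```text
clock: 20.6
eef_pos: [0.5556, -0.3136, 0.057]
tcp_rot: [2.435, 1.977, 0.0]
wrist_force: [-9.0, 1.7, 3.3]
grip_width: 0.276
```

```bash
python3 -c "
from h import *
rel()"
```

```text
t 20.60 p [ 0.5556 -0.3136  0.057 ] yaw_y -11.85 tilt 0.261 F [-9.02  1.72  3.34] T [ 0.45  1.82 -0.17] g 0.276
stand x -0.1 y -0.6 z 57.0 | Fx -9.2 Fy -0.2 Fz 3.3
```

step_arm(
  steps=[
    {"xyz": [0, -0.4, 0.2], "rot": [0, 0, 0], "claw": 1},
    {"xyz": [0, 0, 0], "rot": [0, 0, 0], "claw": 1},
    {"xyz": [0, 0, 0], "rot": [0, 0, 0], "claw": 1},
  ],
)

```text
clock: 20.9
eef_pos: [0.5555, -0.3137, 0.057]
tcp_rot: [2.435, 1.977, 0.001]
wrist_force: [-7.5, 1.8, 3.0]
grip_width: 0.276
```

```bash
python3 -c "
from h import *
rel()"
```

```text
t 20.90 p [ 0.5555 -0.3137  0.057 ] yaw_y -11.86 tilt 0.317 F [-7.53  1.79  2.96] T [ 0.49  1.61 -0.18] g 0.276
stand x -0.1 y -0.7 z 57.0 | Fx -7.7 Fy 0.2 Fz 3.0
```

step_arm(
  newtons=20,
  steps=[
    {"xyz": [0, 0, 0], "rot": [0, 0, 0], "claw": 1},
    {"xyz": [0, 0, 0], "rot": [0, 0, 0], "claw": 0.65},
    {"xyz": [0, 0, 0], "rot": [0, 0, 0], "claw": 0.5},
    {"xyz": [0, 0, 0], "rot": [0, 0, 0], "claw": 0.4},
    {"xyz": [0, 0, 0], "rot": [0, 0, 0], "claw": 0.4},
    {"xyz": [0, 0, 0], "rot": [0, 0, 0], "claw": 0.4},
  ],
)

```text
clock: 21.5
eef_pos: [0.5548, -0.3128, 0.0536]
tcp_rot: [2.438, 1.98, 0.001]
wrist_force: [-0.5, 0.4, 0.5]
grip_width: 0.597
```

```bash
python3 -c "
from h import *
s,p,R=rel(); print(need(p,R,[*(HM),p[2]],-11.9));snap('wrist','w5')"
```

```text
t 21.50 p [ 0.5548 -0.3128  0.0536] yaw_y -11.85 tilt 0.058 F [-0.48  0.39  0.55] T [ 0.02  0.03 -0.01] g 0.597
stand x -1.0 y -0.0 z 53.6 | Fx -0.5 Fy 0.3 Fz 0.5
(array([0., 1., 0.]), 'rotz(tool) 0.0008', 'tiltcorr', array([ 0.001 ,  0.0003, -0.    ]))
```

View pics/w5.png

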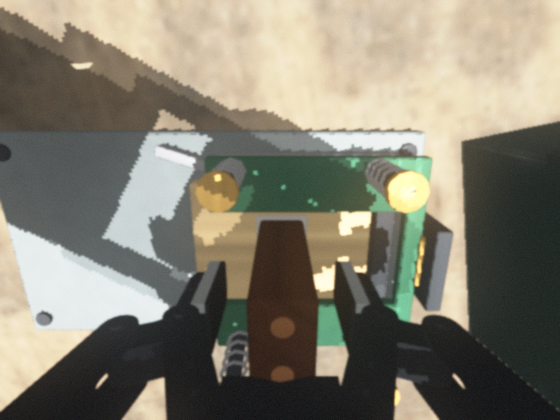

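The foot's end meets the dark end stop at (371,250) and the jaws are clear of the upright. Retracting straight up, then checking.

step_arm(
  steps=[
    {"xyz": [0, 0.7, -5], "rot": [0, 0, 0], "claw": 0.4},
    {"xyz": [0, 0, -15], "rot": [0, 0, 0], "claw": 0.4},
    {"xyz": [0, 0, -30], "rot": [0, 0, 0], "claw": 0.4},
    {"xyz": [0, 0, -40], "rot": [0, 0, 0], "claw": 0.4},
    {"xyz": [0, 0, -40], "rot": [0, 0, 0], "claw": 0.4},
    {"xyz": [-40, 0, -20], "rot": [0, 0, 0], "claw": 0.4},
    {"xyz": [-40, 0, 0], "rot": [0, 0, 0], "claw": 0.4},
    {"xyz": [-20, 0, 0], "rot": [0, 0, 0], "claw": 0.4},
    {"xyz": [0, 0, 0], "rot": [0, 0, 0], "claw": 0.4},
    {"xyz": [0, 0, 0], "rot": [0, 0, 0], "claw": 0.4},
  ],
)

```text
clock: 22.55
eef_pos: [0.5346, -0.4104, 0.2033]
tcp_rot: [-2.439, -1.979, -0.0]
wrist_force: [0.2, 0.4, -0.1]
grip_width: 0.6
```

```bash
python3 -c "
from h import *
s,p,R=rel();snap('wrist','w6');snap('scene','s6');np.savez('pics/w6p.npz',p=p,r=s['tcp_rot'])"
```

```text
t 22.55 p [ 0.5346 -0.4104  0.2033] yaw_y -11.88 tilt 0.031 F [ 0.17  0.36 -0.09] T [-0.01  0.02  0.  ] g 0.600
stand x -0.6 y -99.7 z 203.3 | Fx 0.1 Fy 0.4 Fz -0.1
```

View pics/w6.png

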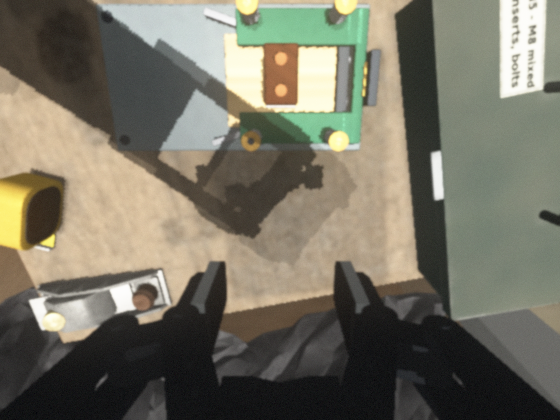

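View pics/s6.png

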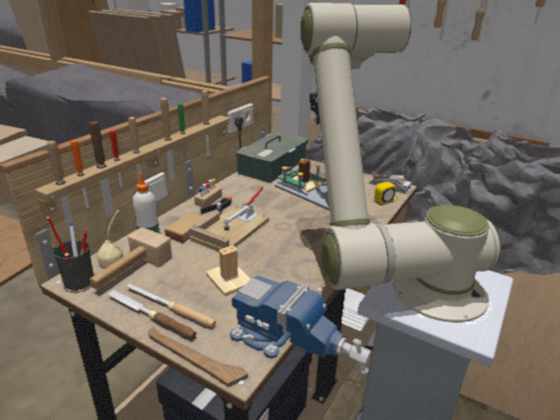

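```bash
python3 - <<'E'
from h import *
im=cv2.imread('pics/w6.png');cv2.imwrite('pics/w6z.png',cv2.resize(im[0:160,215:395],None,fx=3.7,fy=3.7,interpolation=cv2.INTER_CUBIC))
d=np.load('pics/w6p.npz');c=wcam(d['p'],d['r'])
for q,z in [((337,80),.024),((280,59),.104),((280,90),.104),((281,74),.104)]:
    v=cast('',q,z,c)[:2]-HM;print(q,(v@U*1000).round(1),(v@N_*1000).round(1))
E
```

```text
(337, 80) 51.7 0.3
(280, 59) -0.3 8.2
(280, 90) -0.3 -11.3
(281, 74) 0.4 -1.1
```

View pics/w6z.png

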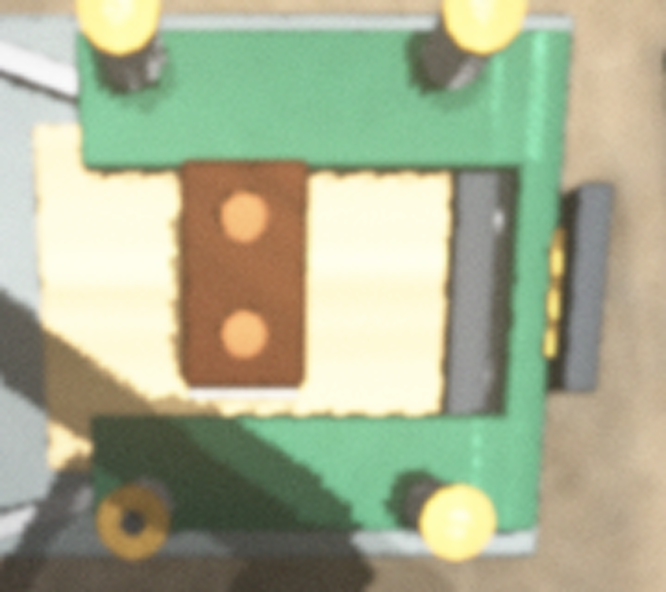

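The enlarged view shows the foot flush against the grey stop at (448,290), under both green lips, with no gap. Handing in.

```bash
python3 -c "
from h import *
job_done()"
```

```text
the job is handed in; nothing more can be done
```

The walnut piece went in under the green lips until it met the end stop. The stop force rose to about 13 N at x ≈ 0 mm.

**Pull:** I pulled it straight up and held for about 2.8 s, with wrist readings of 17.8 to 19.6 N. Taking off about 2 N of weight and 1 to 2 N of end-stop friction, that is roughly 15 to 16 N on the lips. The highest wrist reading was 20.5 N, just before the hold. I only read the force at the end of each move, so a brief higher value between readings would not show.

**Letting down:** The measured height lagged the commands on the way down, and the push against the stop rose again to about 12.7 N. I eased it to about 8 N. The foot landed at its earlier contact height (57.0 against 56.8 mm), so the grip had not slipped, and I then opened the jaws and moved clear.

**Last checks:** The wrist picture shows the foot flush against the stop, with the upright within about 0.5 mm of home along the slide. The foot's end measured at 51.7 mm where 50 mm was expected, which is within the calibration error. The pale piece and the tools look unmoved in the pictures; I did not measure them again.

Handed in at about 22.7 s.

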